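Clamp the filter cassette with the wing nut

TASK

Push the white filter cassette into the slot of the filter clamp until it is fully home against the end stop, then turn the wing nut clockwise (seen from above) until the cassette is held firmly: you should feel the nut turn clearly heavier than its free running, but do not force it, or the cassette cracks. The sight glass and the bleed valve beside the nut are in the way of your hand: do not lean on them, take the nut again as often as needed, and leave the things standing around the clamp where they are.

Things in the scene. Friction and masses are not known exactly. Their poses are not given: they have to be found in the camera images.
- clamp: Fixed filter clamp; mm in its frame: aluminium base plate, x -75..95, y -60..60, 10 thick; slot floor z 10, slot 67 wide between low rails (x -50..-5, up to z 20), then bridge columns (x > -5). Grey bridge over the slot: x -5..90, y -53..53, z 38..48. Origin: underside, on the slot's centre line; x along the slot from its open mouth to the end stop, y left, z up.
- stop (a point): Middle of the end stop's face, at the slot floor (clamp frame x 40, y 0, z 10 mm; the stop is 20 mm high).
- cassette: White loose slab 90 x 64 x 16 mm, about 0.18 kg, in the slot 22 to 40 mm short of home; a rib (10 mm thick, 40 wide, 12 high) crosses its top 35 mm from its centre on the mouth side. Origin: centre of its underside, x as the clamp's. Slides with 1 to 2 N. Home (touching the stop) its origin is at clamp x -5 mm, its front face at x -50 mm, 45 mm out from the bridge.
- nut_axis (a point): Point on the wing nut's vertical axis (clamp frame x 25, y 0, z 71 mm), at a good height to hold the wings.
- nut: Steel wing nut, origin on its axis 54 mm above the counter. Stays at its height as it turns. Clockwise from above lowers the foot, 1.2 mm per rad. Free running takes 0.15 N m (6 N at the middle of a wing); it stays where left, also under load. After the foot meets the cassette the torque climbs over about 1 rad: 0.20 N m in all is firm, 0.23 is right, above 0.28 it may crack; held still, a hand reads about 0.04 less.
- wing_a (a point): Middle of one wing, 24 mm from the axis, 71 mm above the counter. A wing is an upright flat blade 8 mm thick, pointing straight out from the axis, from the hub (radius 9 mm) to 34 mm from the axis, 60 to 84 mm above the counter. The two wings are alike and opposite.
- wing_b (a point): Middle of the other wing, as wing_a. A wing can be gripped, or straddled loosely and pushed by one finger; a hard grip a little off its middle plane adds side loads that mask the torque.
- foot: Foot of the spindle, under the bridge on the nut's axis, with a rubber pad of radius 12 mm that presses on the cassette's top. The pad's wear (up to 1.5 mm) cannot be seen or measured: it meets the cassette after 0.5 to 3 rad of turning, to be found by feel. Origin at the lower end of an unworn foot.
- sight_glass: Upright sight glass beside the nut, radius 9 mm, from the bridge (48 mm above the counter) to 90 mm. Origin: centre of its lower end, 50 mm from the nut's axis, 55 degrees left (towards y) of the clamp's x direction. The wings pass it by 7 mm; fingers holding a wing do not.
- bleed_valve: Upright brass valve with black cap beside the nut, radius 8 mm, from 48 to 90 mm above the counter. Origin: centre of its lower end, 50 mm from the nut's axis, 15 degrees left of the clamp's x direction. On the other sides of the nut nothing stands on the bridge.
- reagent: Amber reagent bottle, loose, diameter 52 mm, 110 mm high, origin at the centre of its foot; bystander.
- beaker: Glass beaker, loose, diameter 70 mm, 75 mm high, origin at the centre of its foot; bystander.
- adapter: Black adapter block, loose, 30 x 30 x 45 mm, origin at the centre of its foot; bystander.
- vial: Sample vial with green cap, loose, diameter 20 mm, 61 mm high, origin at the centre of its foot; bystander.
There are look-alikes about, which are no part of the job. What is shaped like the clamp but purple is not meant. Leave any black look-alike of the cassette alone.

How it is judged:
On the way, in this order (a step that is already met when the one before it is completed fails the run):
1. the cassette is fully home against the end stop, not yet clamped (x of cassette in the frame of clamp above -0.0075 m and angle between the x axis of cassette and the x axis of clamp, either way round below 0.05 rad and contact force between foot and cassette below 5 N), for 0.2 s.
2. the foot holds the home cassette firmly (x of cassette in the frame of clamp above -0.0075 m and angle between the x axis of cassette and the x axis of clamp, either way round below 0.05 rad and contact force between foot and cassette above 35 N), for 0.2 s.
At the end, for the whole second after the job is handed in: The cassette lies in the slot within 2.5 mm of the end stop and in line with the slot (within 3 degrees), pressed down by the foot with 35 to 120 N (a nut torque of about 0.19 to 0.29 N m), nut and cassette at rest and released (all of step 2 and contact force between foot and cassette below 120 N and linear speed of each of cassette, foot below 0.01 m/s); the robot touches nothing.
It fails at once if the cassette is pressed with more than 120 N and cracks (contact force between foot and cassette above 120 N).
It fails at once if the robot leans on the sight glass or the bleed valve with more than 15 N (contact force between any of the fingers, the arm and sight_glass above 15 N or contact force between any of the fingers, the arm and bleed_valve above 15 N).
It fails at once if the bottle, beaker, adapter block or vial beside the clamp is shifted by more than 30 mm (distance of any of reagent, beaker, adapter, vial from where it was at the start of the episode above 0.03 m).
It also fails if it takes over 72 s, if anything falls off the work surface, if the arm or the gripper's body presses on something with over 40 N, if the wrist force passes 120 N, or if a joint passes its speed limit or range.

ROBOT

A 6-joint arm with a two-finger parallel gripper is mounted at the origin on the work surface. World frame = base frame: x ahead of the robot, y to its left, z up, the work surface at z = 0. Lengths are in m, angles in rad, forces in N, time in s.
With the tool pointing down it reaches from about 0.25 to 0.775 m from the base axis. Payload 4 kg.
Tool frame: the origin (TCP) lies on the front face of the gripper's body, between the roots of the fingers; the fingertips stand 97 mm ahead of it and the grasp point (between the pads) lies 78 mm ahead of it (env.finger_overhang is the distance from the TCP to the fingertips, in m); z points along the fingers, y is the direction in which the jaws open and shut (so a half turn about z gives the same grasp; the last joint's range is limited). The gripper opens to 94 mm and grips with 3 to 60 N. Pads are 16 mm wide; open, the fingers measure 119 mm over their backs; the gripper's body (75 mm by 177 mm) begins 78 mm behind the grasp point.
Start: joints at [1.226, 0.087, 1.371, -0, 1.684, -0.103], TCP at [0.132, 0.534, 0.303] pointing down, gripper open.
Joint ranges: [-3.1, 3.1], [-0.76, 2.03], [0.27, 2.55], [-1.08, 4.22], [0.17, 2.65], [-2.57, 2.57]. Speed limits (rad/s): [2.79, 2.79, 3.14, 3.14, 3.14, 3.14].

INTERFACE

Orientations are given as a unit quaternion [w, x, y, z].
In Python, from bench import env gives the robot as it stands.
- The arm moves only by the tool servo_tool, never from a script. Its argument "increments" is a list of rows, each a list of 5 numbers: the shift along the world's x, y, z in m, then the turn about the world's z in rad, then the closure, from -1 (fully open) to 1 (shut). In form: [[x, y, z, twist, hand], ...]. A call has 1 to 5 rows; each row shifts and turns the commanded pose from where the row before left it; what a row does not reach is not made up. A row lasts 1/12 s, in which the tool goes at most 41.7 mm and 7.16 degrees, less where a joint would pass 70% of its speed; a pose out of reach is approached as far as the arm can. A call is refused whole if a number of a shift passes 0.0417 or a number of a turn 0.125, either way. A call with a gripper value outside its range is refused whole. The fingers move at their own pace and stop on an object; "grip_force" is the grip in N (left out, the last holds). Time passes only in rows, so rows that do not move let the fingers close. It gives the time, the measured TCP pose, the force and the opening at its end, in the units of the state.
- env.get_state(): the state, without advancing time (a new reading comes with each control period).
- env.camera(name): name is "scene" or "top" or "wrist"; returns the picture (384x512x3 uint8, red, green, blue); there is no depth.
- env.camera_model(name): a dict with "mtx" (3x3 intrinsics, pixels), "T" (4x4, takes a point from camera to world coordinates); the wrist camera has in their place "tool_from_camera" (4x4, takes a point from camera to tool coordinates, whose origin is the TCP and whose axes are the flange's). Camera axes: x right, y down, z forward; pixel columns grow to the right and rows downward; lengths in m; the calibration is good to about 2 mm. A picture is of the moment at which its call begins: read the wrist's pose just before it. camera_model takes no time and is no camera call.
- env.finish_job(): hands the job in, once; it reports no verdict.
Trained networks look in the newest picture that a camera, given by its name, has taken for a name from the list of things; names that differ only in an ending like _2 or _b are one class to them, and where a whole thing is asked for, a point or a joint stands for the part that bears it (a point fixed in the world has none). Each returns a list of dicts, best first, with "p" (0 to 1); they miss things now and then, are a little off and sometimes report something else, mostly with a low value. They report only what shows in the picture. A call takes as long as a camera call. They do not tell look-alikes from the thing itself.
- env.boxes_of(camera, target): "rect" ([centre column, centre row, width, height] in pixels, round what is visible of it).
- env.trace(camera, target): "pixels" (384x512 bool, what is visible of it) and "rect" ([centre column, centre row, width, height] in pixels, round what is visible of it).
- env.pinpoint(camera, target): "xy" ([column, row] in pixels: a listed point, or the origin of a listed thing).
The state is a dict: "time_s": time; "joints": joint angles; "qd": joint speeds; "joint_torque": joint torques, N m; "tcp_pos": TCP position; "tool_rot": TCP orientation; "ft_force": force on the tool from outside, world axes, zero at the start; "torque": the same for the moment, N m; "width": finger opening in m.
Only numpy, scipy, OpenCV 4.12 (cv2) and the standard library are available. Lean on these libraries where they do the work, as an engineer would, in place of code of your own. Each camera call takes 0.05 s, during which the arm holds its last target.

## Working session

There is one attempt and no reset: what is moved stays moved. The work goes in short steps, Python scripts to look and compute and a tool call to move; the robot and the scene stay as the last step left them, time stands still between calls to the robot, and variables do not carry over. Pictures are saved under pics/ and viewed, and the job is handed in when it is done.

Besides the shell and the picture viewer there is one more tool, called after "Request:" in YAML: its name, and indented under it one key for each argument. servo_tool: Moves the arm, as the interface text tells. Its arguments: {"type":"object","properties":{"increments":{"type":"array","items":{"type":"array","items":{"type":"number"}}},"grip_force":{"type":"number"}},"required":["increments"]}

```bash
ls; mkdir -p pics
python3 - <<'E'
from bench import env
import cv2
s=env.get_state();print({k:(v if not hasattr(v,'round') else v) for k,v in s.items()})
for c in("scene","top"):
    im=env.camera(c);cv2.imwrite(f"pics/{c}0.png",im[:,:,::-1])
    for t in("clamp","stop","nut_axis","wing_a","cassette","sight_glass","bleed_valve","reagent","beaker","adapter","vial"):
        print(c,t,[(round(d["p"],2),[round(float(x)) for x in d["xy"]]) for d in env.pinpoint(c,t)][:3])
for c in("scene","top","wrist"): print(c,env.camera_model(c))
E
```

```text
pics
{'time_s': 0.0, 'joints': array([ 1.22584706e+00,  8.79488024e-02,  1.37224087e+00, -1.34161726e-05,
        1.68365387e+00, -1.03103177e-01]), 'qd': array([ 0.00122162, -0.00056921, -0.00080873, -0.0014313 , -0.00265085,
        0.00239561]), 'joint_torque': array([-9.57486409e-04, -3.40181100e+01, -3.02425754e+01,  7.15549034e-02,
        3.29482695e-02, -1.50659866e-04]), 'tcp_pos': array([0.13161314, 0.53366066, 0.30151416]), 'tool_rot': array([-2.43526501e-04,  1.20629227e-01,  9.92696995e-01, -1.09880503e-03]), 'ft_force': array([ 0.29856187, -0.75916394,  0.43491214]), 'torque': array([ 0.01794917,  0.01407875, -0.03735186]), 'width': 0.0941120764396514}
scene clamp [(0.68, [243, 225]), (0.56, [226, 158])]
scene stop [(0.92, [228, 162]), (0.71, [253, 238]), (0.31, [242, 216])]
scene nut_axis [(0.89, [248, 215]), (0.87, [225, 142]), (0.65, [248, 218])]
scene wing_a [(0.56, [252, 207]), (0.55, [230, 149]), (0.49, [242, 217])]
scene cassette [(0.61, [167, 195]), (0.59, [236, 216])]
scene sight_glass [(0.66, [273, 224]), (0.6, [255, 207]), (0.42, [247, 151])]
scene bleed_valv
[... 1427 characters left out ...]
4968,  0.0454152 , -0.00608326,  0.05856831],
       [-0.0047387 , -0.23444501, -0.97211783,  1.11512254],
       [ 0.        ,  0.        ,  0.        ,  1.        ]])}
wrist {'mtx': array([[290.87266978,   0.        , 256.48720836],
       [  0.        , 290.87266978, 190.80894212],
       [  0.        ,   0.        ,   1.        ]]), 'tool_from_camera': array([[ 8.55058141e-04, -9.70092414e-01, -2.42734375e-01,
         7.10726557e-02],
       [ 9.99999627e-01,  8.00291636e-04,  3.24226750e-04,
         1.36716795e-03],
       [-1.20271620e-04, -2.42734562e-01,  9.70092737e-01,
        -8.23312132e-02],
       [ 0.00000000e+00,  0.00000000e+00,  0.00000000e+00,
         1.00000000e+00]])}
```

Run:
```python
import cv2
a=cv2.imread("pics/top0.png")[100:340,150:420]; cv2.imwrite("pics/top0c.png",cv2.resize(a,None,fx=2.5,fy=2.5,interpolation=cv2.INTER_CUBIC))
a=cv2.imread("pics/scene0.png")[100:310,130:360]; cv2.imwrite("pics/scene0c.png",cv2.resize(a,None,fx=2.8,fy=2.8,interpolation=cv2.INTER_CUBIC))
```

```text
(no output)
```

View pics/top0c.png

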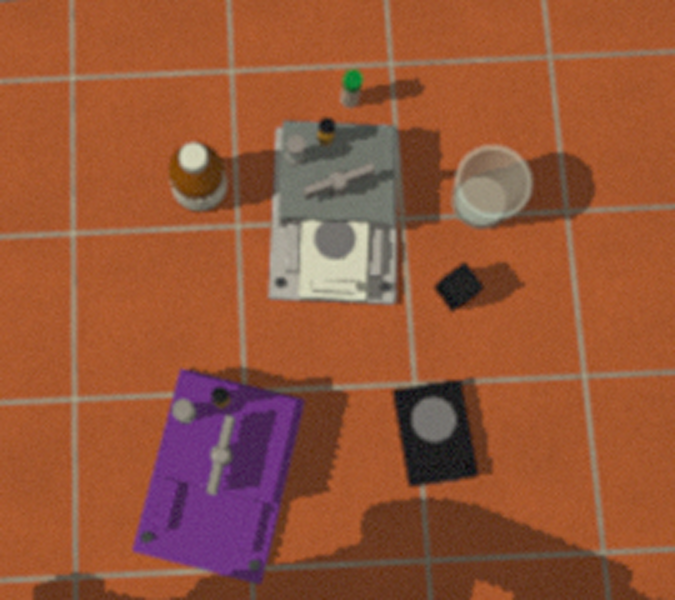

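View pics/scene0c.png

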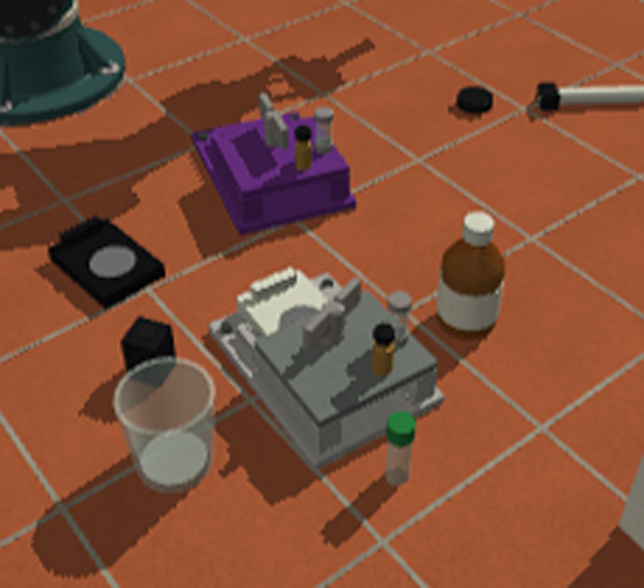

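```bash
cat > h.py <<'E'
import numpy as np
from scipy.optimize import least_squares
from scipy.spatial.transform import Rotation as R
def proj(M,T,P):
    P=np.atleast_2d(P); q=(P-T[:3,3])@T[:3,:3]
    return q[:,:2]/q[:,2:]*[M[0,0],M[1,1]]+[M[0,2],M[1,2]]
def pl(p,P):
    P=np.atleast_2d(P);c,s=np.cos(p[2]),np.sin(p[2])
    return np.c_[p[0]+c*P[:,0]-s*P[:,1],p[1]+s*P[:,0]+c*P[:,1],P[:,2]]
def toolT(s):
    w,x,y,z=s["tool_rot"];T=np.eye(4);T[:3,:3]=R.from_quat([x,y,z,w]).as_matrix();T[:3,3]=s["tcp_pos"];return T
def fit(M,T,P,uv,p0):
    f=lambda p:(proj(M,T,pl(p,P))-uv).ravel()
    r=least_squares(f,p0);return r.x,r.fun.reshape(-1,2)
E
python3 - <<'E'
from h import *
from bench import env
m=env.camera_model("top")
P=np.array([[-75,60,10],[-75,-60,10],[90,53,48],[90,-53,48],[-5,-53,48],[-5,53,48]])/1e3
uv=np.array([[270,298],[397,303],[282,122],[397,127],[397,223],[278,220]])/2.5+[150,100]
p,r=fit(m["mtx"],m["T"],P,uv,[.5,0,0]);print(p,r.round(1))
# nut wing direction, z=84 ends crop (305,194),(373,168)
def ray(u,v,z):
    d=m["T"][:3,:3]@np.linalg.solve(m["mtx"],[u,v,1]);o=m["T"][:3,3];return o+d*(z-o[2])/d[2]
a=ray(305/2.5+150,194/2.5+100,.084);b=ray(373/2.5+150,168/2.5+100,.084);print(a,b,b-a,np.arctan2(*(b-a)[1::-1]))
print(pl(p,np.array([[25,0,71],[-52,0,10],[-5,0,10]])/1e3))
for n,u,v in(("cass",341,225),):pass
E
```

```text
[ 0.55272276 -0.01641662 -0.08297002] [[ 0.1  0.7]
 [-0.1  0.5]
 [ 0.7 -0.1]
 [-0.6 -0.6]
 [-1.1 -0.1]
 [ 1.  -0.5]]
[0.5654757  0.01420761 0.084     ] [ 0.58698459 -0.04881617  0.084     ] [ 0.02150888 -0.06302378  0.        ] -1.2419090984460188
[[ 0.57763676 -0.01848849  0.071     ]
 [ 0.50090164 -0.01210713  0.01      ]
 [ 0.54773996 -0.01600225  0.01      ]]
```

Request:
servo_tool:
  increments:
    - [0.022,-0.036,0,0.01,-1]
    - [0.022,-0.036,0,0.01,-1]
    - [0.022,-0.036,0,0.01,-1]
    - [0.022,-0.036,0,0.01,-1]
    - [0.022,-0.036,0,0.01,-1]

```text
time_s: 1.62
tcp_pos: [0.2407, 0.3546, 0.3028]
tool_rot: [0.0, 0.095, 0.995, 0.0]
ft_force: [0.5, -0.4, 1.2]
width: 0.0936
```

Request:
servo_tool:
  increments:
    - [0.022,-0.036,0,0.01,-1]
    - [0.022,-0.036,0,0.01,-1]
    - [0.022,-0.036,0,0.01,-1]
    - [0.022,-0.036,0,0.01,-1]
    - [0.022,-0.036,0,0.01,-1]

```text
time_s: 2.03
tcp_pos: [0.3494, 0.1766, 0.3031]
tool_rot: [0.001, 0.07, 0.998, 0.0]
ft_force: [0.8, 0.9, -0.9]
width: 0.094
```

Request:
servo_tool:
  increments:
    - [0.022,-0.036,0,0.01,-1]
    - [0.022,-0.036,0,0.01,0]
    - [0.022,-0.036,0,0.01,0.2]
    - [0.022,-0.036,0,0.01,0.2]
    - [0.01,-0.02,0,0.01,0.2]

```text
time_s: 2.45
tcp_pos: [0.4473, 0.0127, 0.3026]
tool_rot: [0.0, 0.047, 0.999, -0.001]
ft_force: [-0.6, 0.9, 0.0]
width: 0.0706
```

Request:
servo_tool:
  increments:
    - [0,0,0,0,0.2]
    - [0,0,0,0,0.2]
    - [0,0,0,0,0.2]

```text
time_s: 2.7
tcp_pos: [0.4455, 0.0169, 0.3027]
tool_rot: [-0.0, 0.046, 0.999, 0.0]
ft_force: [-0.2, -0.8, -0.6]
width: 0.0506
```

Run:
```python
from bench import env
import cv2
s=env.get_state();print(s["time_s"],s["tcp_pos"],s["tool_rot"],s["width"],s["ft_force"],s["torque"])
im=env.camera("wrist");cv2.imwrite("pics/w1.png",im[:,:,::-1]);cv2.imwrite("pics/w1c.png",cv2.resize(im[:,:,::-1],(800,600),interpolation=cv2.INTER_CUBIC))
for t in("clamp","stop","nut_axis","wing_a","cassette","sight_glass","bleed_valve"):
    print(t,[(round(d["p"],2),[round(float(x),1) for x in d["xy"]]) for d in env.pinpoint("wrist",t)][:3])
```

```text
2.7 [0.44552469 0.01685674 0.3026874 ] [-2.14713703e-04  4.58056624e-02  9.98950266e-01  4.01278891e-04] 0.050590325603639325 [-0.21006735 -0.77415363 -0.64851307] [-0.01197403  0.03150533  0.02888295]
clamp [(0.96, [239.9, 249.0]), (0.76, [319.0, 60.9])]
stop [(0.54, [239.7, 246.5]), (0.16, [238.4, 327.1])]
nut_axis [(0.87, [331.8, 72.3]), (0.77, [243.1, 293.0])]
wing_a [(0.64, [335.3, 50.6]), (0.55, [326.5, 95.0]), (0.41, [258.7, 286.1])]
cassette [(0.66, [241.6, 232.4]), (0.61, [166.2, 111.0])]
sight_glass [(0.77, [353.9, 111.6]), (0.51, [270.9, 303.4])]
bleed_valve [(0.9, [324.0, 126.0]), (0.75, [250.3, 314.0])]
```

View pics/w1c.png

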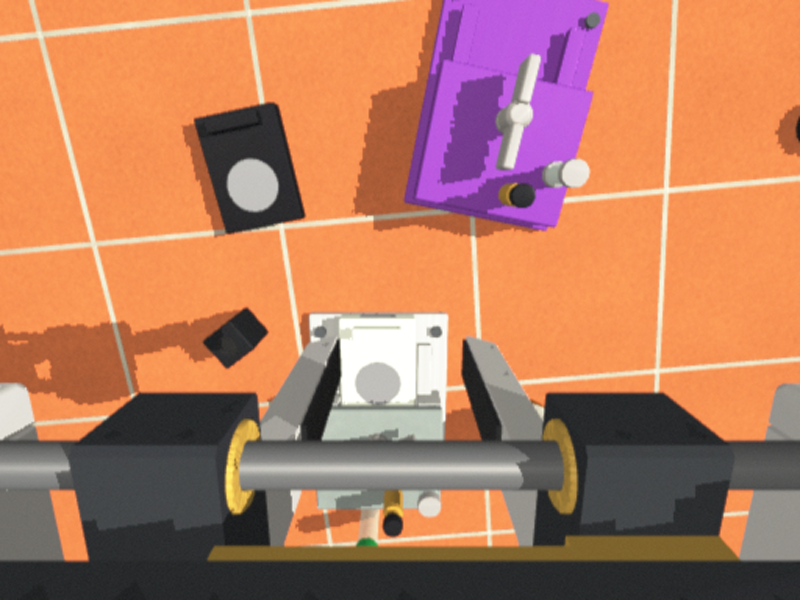

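Request:
servo_tool:
  increments:
    - [0.032,-0.006,0,0,0.2]
    - [0.032,-0.006,0,0,0.2]
    - [0.032,-0.006,0,0,0.2]
    - [0.032,-0.006,0,0,0.2]
    - [0.03,-0.006,0,0.01,0.2]

```text
time_s: 3.52
tcp_pos: [0.6054, -0.0137, 0.3024]
tool_rot: [0.0, 0.041, 0.999, 0.0]
ft_force: [-0.3, -0.5, 0.9]
width: 0.0376
```

Request:
servo_tool:
  increments:
    - [0,0,0,0,0.2]
    - [0,0,0,0,0.2]
    - [0,0,0,0,0.2]

```text
time_s: 3.77
tcp_pos: [0.6034, -0.0134, 0.3024]
tool_rot: [-0.001, 0.041, 0.999, 0.0]
ft_force: [-1.3, 0.5, 0.4]
width: 0.0376
```

Run:
```python
from bench import env
import cv2
s=env.get_state();print(s["time_s"],s["tcp_pos"],s["tool_rot"],s["width"],s["ft_force"],s["torque"])
im=env.camera("wrist");cv2.imwrite("pics/w2.png",im[:,:,::-1]);cv2.imwrite("pics/w2c.png",cv2.resize(im[:,:,::-1],(800,600),interpolation=cv2.INTER_CUBIC))
for t in("stop","nut_axis","wing_a","cassette","sight_glass","bleed_valve"):
    print(t,[(round(d["p"],2),[round(float(x),1) for x in d["xy"]]) for d in env.pinpoint("wrist",t)][:3])
```

```text
3.7667 [ 0.60342364 -0.01343745  0.30243044] [-6.35477866e-04  4.07778759e-02  9.99168023e-01  1.48217907e-04] 0.037613454610025965 [-1.30762282  0.52434253  0.44569273] [0.00576114 0.01949974 0.04763887]
stop []
nut_axis [(0.63, [253.9, 165.3]), (0.44, [253.4, 162.8])]
wing_a [(0.62, [276.1, 156.6]), (0.58, [236.3, 170.4])]
cassette [(0.81, [252.0, 114.3]), (0.43, [252.9, 135.3])]
sight_glass [(0.52, [285.0, 182.7])]
bleed_valve [(0.51, [264.4, 199.9]), (0.51, [232.9, 173.0])]
```

View pics/w2c.png

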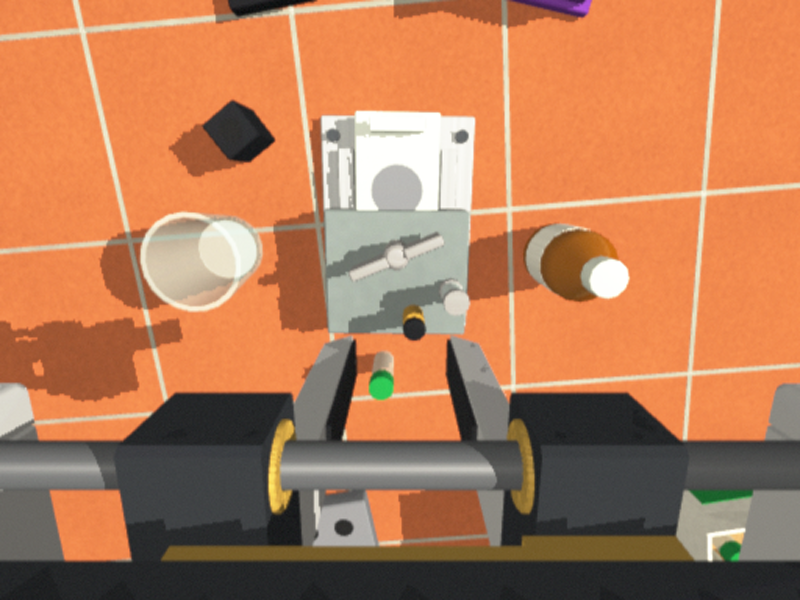

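Run:
```python
import cv2
a=cv2.imread("pics/w2.png")[60:225,190:320]; cv2.imwrite("pics/w2z.png",cv2.resize(a,None,fx=3.6,fy=3.6,interpolation=cv2.INTER_CUBIC))
```

```text
(no output)
```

View pics/w2z.png

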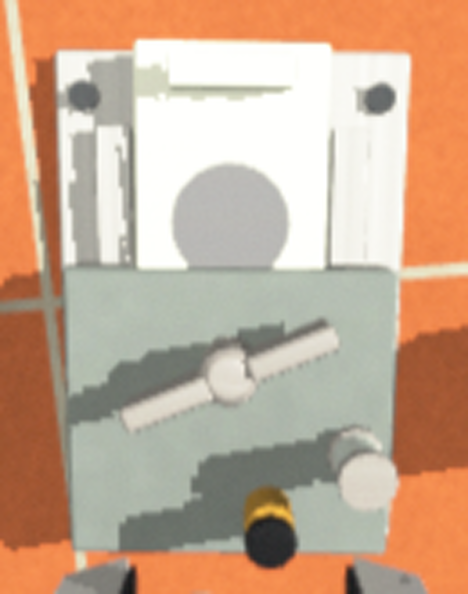

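Run:
```python
from h import *
from bench import env
m=env.camera_model("wrist");s=env.get_state();T=toolT(s)@m["tool_from_camera"];M=m["mtx"]
Z=lambda a:np.array(a)/3.6+[190-.36,60-.36]
P=np.array([[-75,-60,10],[-75,60,10],[-5,-53,48],[-5,53,48],[90,-53,48],[90,53,48]])/1e3
p,r=fit(M,T,P,Z([[57,52],[409,54],[66,268],[399,268],[72,551],[385,551]]),[.55,-.016,-.08]);print(p,r.round(1))
def ray(uv,z):
    u,v=Z(uv);d=T[:3,:3]@np.linalg.solve(M,[u,v,1]);o=T[:3,3];return o+d*(z-o[2])/d[2]
c,sn=np.cos(p[2]),np.sin(p[2])
def cl(w): d=w[:2]-p[:2];return [c*d[0]+sn*d[1],-sn*d[0]+c*d[1]]
a=ray((122,418),.084);b=ray((338,337),.084)
print("wings",a,b,cl(a),cl(b),np.arctan2(*(b-a)[1::-1]))
for q in((135,41),(330,44)):print("cas",ray(q,.026),cl(ray(q,.026)))
print("hub",ray((229,376),.084))
print("nut",pl(p,[[.025,0,.071]]),"front home",pl(p,[[-.05,0,0]]))
```

```text
[ 0.55578158 -0.01111587 -0.08747254] [[-0.7 -0.8]
 [ 0.7 -0.6]
 [-0.5 -0.2]
 [-0.2  0.5]
 [ 0.5  0.4]
 [ 0.3  0.9]]
wings [ 0.58923325 -0.04571698  0.084     ] [0.57064895 0.01882613 0.084     ] [np.float64(0.036346563511016915), np.float64(-0.03154644073649654)] [np.float64(0.012194769307474212), np.float64(0.031126358714489006)] 1.851148954065039
cas [ 0.47790614 -0.03579715  0.026     ] [np.float64(-0.0754215132145388), np.float64(-0.03139018815773086)]
cas [0.48385439 0.0265519  0.026     ] [np.float64(-0.07494288731483278), np.float64(0.031240122463284416)]
hub [ 0.57939169 -0.01339228  0.084     ]
nut [[ 0.58068599 -0.0132999   0.071     ]] front home [[ 0.50597274 -0.00674782  0.        ]]
```

Request:
servo_tool:
  increments:
    - [-0.038,0.003,0,0,0.5]
    - [-0.038,0.003,0,0,0.5]
    - [-0.038,0.003,0,0,0.5]
    - [-0.038,0.003,-0.01,0,0.5]
    - [0,0,-0.035,0,0.5]

```text
time_s: 4.53
tcp_pos: [0.4496, -0.0013, 0.2647]
tool_rot: [0.007, 0.041, 0.999, -0.001]
ft_force: [1.0, -0.5, 0.8]
width: 0.0233
```

Request:
servo_tool:
  increments:
    - [0,0,-0.038,0,0.5]
    - [0,0,-0.038,0,0.5]
    - [0,0,-0.035,0,0.5]
    - [0,0,0,0,0.5]
    - [0,0,0,0,0.5]

```text
time_s: 4.95
tcp_pos: [0.4505, -0.0015, 0.1456]
tool_rot: [-0.002, 0.041, 0.999, 0.0]
ft_force: [1.5, 0.7, 0.7]
width: 0.0235
```

Request:
servo_tool:
  increments:
    - [0,0,-0.016,0,0.5]
    - [0,0,-0.016,0,0.5]
    - [0.008,-0.0007,0,0,0.5]
    - [0.008,-0.0007,0,0,0.5]
    - [0,0,0,0,0.5]

```text
time_s: 5.37
tcp_pos: [0.4712, -0.0036, 0.1178]
tool_rot: [0.003, 0.041, 0.999, -0.0]
ft_force: [0.4, 0.3, 0.6]
width: 0.0236
```

Request:
servo_tool:
  increments:
    - [0.005,-0.0004,0,0,0.5]
    - [0.004,-0.0004,0,0,0.5]
    - [0.004,-0.0003,0,0,0.5]
    - [0.004,-0.0004,0,0,0.5]
    - [0.004,-0.0003,0,0,0.5]

```text
time_s: 5.78
tcp_pos: [0.4892, -0.005, 0.1149]
tool_rot: [-0.0, 0.041, 0.999, 0.0]
ft_force: [-2.5, 0.5, 1.5]
width: 0.0235
```

Request:
servo_tool:
  increments:
    - [0.003,-0.0003,0,0,0.5]
    - [0.003,-0.0003,0,0,0.5]
    - [0.0,0,0,0,0.5]

```text
time_s: 6.03
tcp_pos: [0.4955, -0.0056, 0.1146]
tool_rot: [0.0, 0.041, 0.999, 0.0]
ft_force: [1.2, -1.1, 0.1]
width: 0.0236
```

Request:
servo_tool:
  increments:
    - [0.002,-0.0002,0,0,0.5]
    - [0,0,0,0,0.5]

```text
time_s: 6.2
tcp_pos: [0.4966, -0.0057, 0.1145]
tool_rot: [-0.001, 0.041, 0.999, 0.0]
ft_force: [-2.2, 0.6, 2.0]
width: 0.0235
```

Request:
servo_tool:
  increments:
    - [0.002,-0.0002,0,0,0.5]
    - [0,0,0,0,0.5]

```text
time_s: 6.37
tcp_pos: [0.4971, -0.0057, 0.1145]
tool_rot: [-0.003, 0.041, 0.999, 0.0]
ft_force: [-7.1, 1.1, 6.1]
width: 0.0236
```

Request:
servo_tool:
  increments:
    - [0.0015,-0.0001,0,0,0.5]
    - [0,0,0,0,0.5]
    - [0,0,0,0,0.5]
    - [0,0,0,0,0.5]

```text
time_s: 6.7
tcp_pos: [0.4974, -0.0057, 0.1144]
tool_rot: [-0.004, 0.041, 0.999, 0.0]
ft_force: [-10.0, 0.9, 7.9]
width: 0.0235
```

Request:
servo_tool:
  increments:
    - [-0.015,0.001,0,0,0.5]
    - [-0.01,0.001,0.02,0,0.5]
    - [0,0,0.04,0,0.4]
    - [0,0,0.04,0,0.3]
    - [0.0,0,0.04,0,0.2]

```text
time_s: 7.12
tcp_pos: [0.475, -0.004, 0.256]
tool_rot: [0.0, 0.041, 0.999, 0.0]
ft_force: [0.9, 0.6, 0.1]
width: 0.0357
```

Request:
servo_tool:
  increments:
    - [0.035,-0.003,0.03,0,0.2]
    - [0.036,-0.003,0.02,0,0.2]
    - [0.036,-0.003,0,0,0.2]
    - [0,0,0,0,0.2]
    - [0,0,0,0,0.2]

```text
time_s: 7.53
tcp_pos: [0.5802, -0.013, 0.2999]
tool_rot: [-0.001, 0.041, 0.999, 0.0]
ft_force: [-0.3, 0.3, 0.1]
width: 0.0375
```

Run:
```python
from bench import env
import cv2
s=env.get_state();print(s["time_s"],s["tcp_pos"],s["tool_rot"],s["width"],s["ft_force"],s["torque"])
im=env.camera("wrist");cv2.imwrite("pics/w3.png",im[:,:,::-1]);
a=im[:,:,::-1][60:225,170:340]; cv2.imwrite("pics/w3z.png",cv2.resize(a,None,fx=3.6,fy=3.6,interpolation=cv2.INTER_CUBIC))
```

```text
7.5333 [ 0.58024373 -0.01298726  0.29987714] [-1.15527605e-03  4.09490644e-02  9.99160557e-01  1.41681165e-04] 0.037498546275730085 [-0.32086895  0.33385135  0.05278371] [-0.00489192  0.02894979 -0.00084394]
```

View pics/w3z.png

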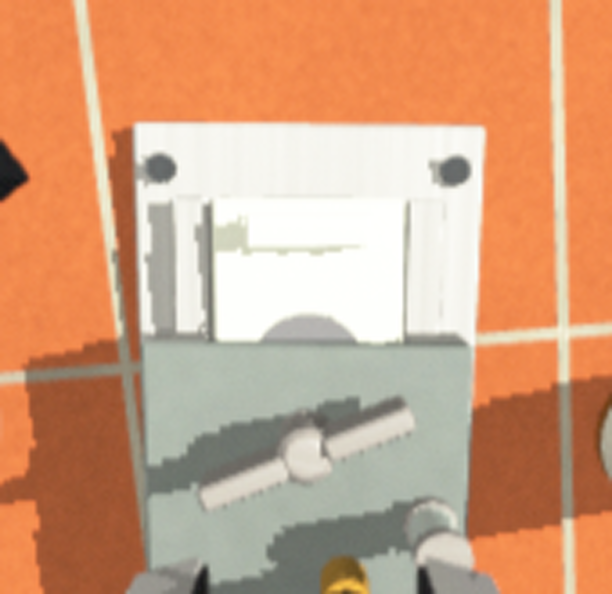

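Run:
```python
from h import *
from bench import env
m=env.camera_model("wrist");s=env.get_state();T=toolT(s)@m["tool_from_camera"];M=m["mtx"]
Z=lambda a:np.array(a)/3.6+[170-.36,60-.36]
P=np.array([[-75,-60,10],[-75,60,10],[-5,-53,48],[-5,53,48]])/1e3
p,r=fit(M,T,P,Z([[134,124],[485,127],[142,342],[473,344]]),[.55,-.016,-.08]);print(p,r.round(1))
def ray(uv,z):
    u,v=Z(uv);d=T[:3,:3]@np.linalg.solve(M,[u,v,1]);o=T[:3,3];return o+d*(z-o[2])/d[2]
c,sn=np.cos(p[2]),np.sin(p[2])
def cl(w): d=w[:2]-p[:2];return [c*d[0]+sn*d[1],-sn*d[0]+c*d[1]]
a=ray((202,499),.084);b=ray((411,417),.084)
print("wings",a,b,(a+b)/2,np.arctan2(*(b-a)[1::-1]))
for q in((214,197),(407,200)):print("cas",cl(ray(q,.026)))
print("nut",pl(p,[[.025,0,.071]]))
```

```text
[ 0.55440275 -0.0107881  -0.08857467] [[-0.5 -0.3]
 [ 0.4 -0.4]
 [-0.   0.3]
 [ 0.1  0.5]]
wings [ 0.58812124 -0.04474939  0.084     ] [0.56848878 0.0183353  0.084     ] [ 0.57830501 -0.01320705  0.084     ] 1.8725037019608954
cas [np.float64(-0.05066163849327065), np.float64(-0.031259573639593155)]
cas [np.float64(-0.050187760100411156), np.float64(0.032386505033415586)]
nut [[ 0.57930474 -0.01299957  0.071     ]]
```

Request:
servo_tool:
  increments:
    - [0,0,0,-0.12,0.06]
    - [0,0,0,-0.12,0.06]
    - [0,0,0,-0.12,0.06]
    - [0,0,0,-0.12,0.06]
    - [0,0,0,-0.12,0.06]
  grip_force: 30

```text
time_s: 8.0
tcp_pos: [0.5774, -0.0125, 0.3022]
tool_rot: [0.0, 0.337, 0.941, 0.0]
ft_force: [1.3, -1.0, 0.5]
width: 0.0444
```

Request:
servo_tool:
  increments:
    - [0,0,-0.01,-0.12,0.06]
    - [0,0,-0.01,-0.12,0.06]
    - [0,0,-0.01,-0.12,0.06]
    - [0,0,-0.01,-0.12,0.06]
    - [0,0,-0.01,-0.12,0.06]

```text
time_s: 8.42
tcp_pos: [0.5774, -0.0125, 0.2518]
tool_rot: [0.0, 0.6, 0.8, 0.0]
ft_force: [-0.8, -0.3, 0.6]
width: 0.0445
```

Request:
servo_tool:
  increments:
    - [0,0,0,-0.12,0.06]
    - [0,0,0,-0.12,0.06]
    - [0,0,0,-0.12,0.06]
    - [0,0,0,-0.12,0.06]
    - [0,0,0,-0.12,0.06]

```text
time_s: 8.83
tcp_pos: [0.5774, -0.0125, 0.2522]
tool_rot: [0.0, 0.81, 0.587, 0.0]
ft_force: [0.9, -0.0, 0.7]
width: 0.0441
```

Request:
servo_tool:
  increments:
    - [0,0,0,-0.12,0.06]
    - [0,0,0,-0.06,0.06]
    - [0,0,0,0,0.06]
    - [0,0,0,0,0.06]

```text
time_s: 9.17
tcp_pos: [0.5779, -0.0126, 0.2522]
tool_rot: [0.0, 0.857, 0.515, 0.0]
ft_force: [-1.1, -0.5, -0.2]
width: 0.044
```

```bash
cat >> h.py <<'E'
def rd(env,n=10,nut=(.5790,-.0130)):
    F=[];Tq=[]
    for i in range(n):
        env.camera("top");s=env.get_state();F.append(s["ft_force"]);Tq.append(s["torque"])
    F=np.array(F);Tq=np.array(Tq);w,x,y,z=s["tool_rot"]
    yaw=2*np.arctan2(y,x)-np.pi/2;yaw=(yaw+np.pi)%(2*np.pi)-np.pi
    f=F.mean(0);t=Tq.mean(0);d=s["tcp_pos"][:2]-np.array(nut)
    print("t",s["time_s"],"tcp",s["tcp_pos"].round(4),"yaw",yaw.round(3),"w",round(s["width"],4),"j6",round(s["joints"][5],3))
    print("F",f.round(2),"sd",F.std(0).round(2),"T",t.round(4),"sdT",Tq.std(0).round(3),"Tnut",round(t[2]+d[0]*f[1]-d[1]*f[0],4))
E
python3 - <<'E'
from h import *
from bench import env
rd(env,12)
E
```

```text
t 9.7667 tcp [ 0.579  -0.0128  0.2517] yaw -0.491 w 0.0441 j6 0.371
F [ 0.23  0.11 -0.09] sd [0.38 0.4  0.62] T [-0.0754  0.0941  0.0005] sdT [0.028 0.016 0.031] Tnut 0.0004
```

Request:
servo_tool:
  increments:
    - [0,0,-0.03,0,0.06]
    - [0,0,-0.03,0,0.06]
    - [0,0,-0.01,0,0.06]
    - [0,0,-0.01,0,0.06]
    - [0,0,-0.005,0,0.06]

```text
time_s: 10.18
tcp_pos: [0.5787, -0.0127, 0.1657]
tool_rot: [-0.0, 0.858, 0.514, -0.001]
ft_force: [-0.1, 0.1, -0.3]
width: 0.0439
```

Request:
servo_tool:
  increments:
    - [0,0,-0.005,0,0.06]
    - [0,0,-0.005,0,0.06]
    - [0,0,-0.003,0,0.06]
    - [0,0,0,0,0.06]
    - [0,0,0,0,0.06]

```text
time_s: 10.6
tcp_pos: [0.5792, -0.0128, 0.1543]
tool_rot: [0.0, 0.858, 0.514, 0.0]
ft_force: [0.0, -0.2, -0.2]
width: 0.0442
```

Run:
```python
from h import *
from bench import env
import cv2
rd(env,6)
im=env.camera("scene")[:,:,::-1];a=im[150:300,170:340]; cv2.imwrite("pics/s4.png",cv2.resize(a,None,fx=4,fy=4,interpolation=cv2.INTER_CUBIC))
```

```text
t 10.9 tcp [ 0.5791 -0.0127  0.1541] yaw -0.491 w 0.0443 j6 0.371
F [-0.17  0.08  0.12] sd [0.71 0.41 0.44] T [-0.0923  0.1073  0.004 ] sdT [0.019 0.009 0.036] Tnut 0.0041
```

View pics/s4.png

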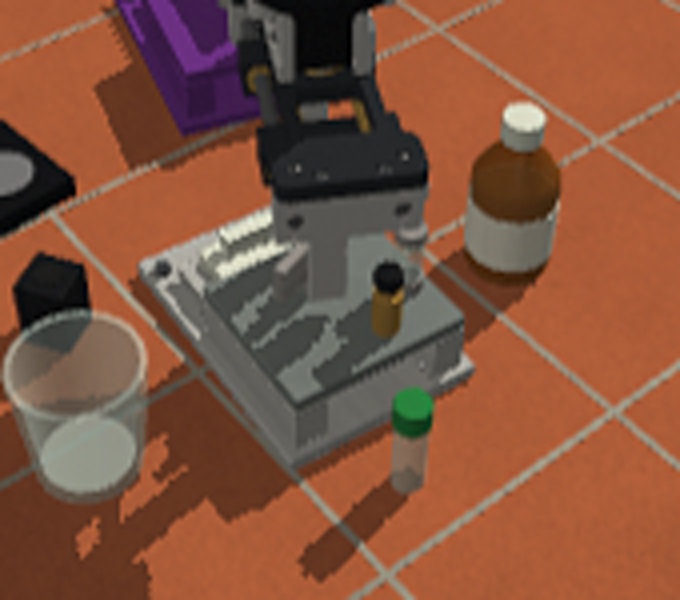

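Request:
servo_tool:
  increments:
    - [0,0,0,-0.06,0.06]
    - [0,0,0,-0.06,0.06]
    - [0,0,0,-0.06,0.06]
    - [0,0,0,-0.06,0.06]
    - [0,0,0,-0.06,0.06]

```text
time_s: 11.37
tcp_pos: [0.5797, -0.0124, 0.154]
tool_rot: [0.0, 0.925, 0.379, 0.001]
ft_force: [2.0, 0.9, -1.4]
width: 0.0441
```

Run:
```python
from h import *
from bench import env
rd(env,1)
rd(env,6)
```

```text
t 11.4167 tcp [ 0.5796 -0.0124  0.1539] yaw -0.795 w 0.044 j6 0.676
F [ 1.73  0.97 -1.31] sd [0. 0. 0.] T [ 0.1364 -0.1324  0.0907] sdT [0. 0. 0.] Tnut 0.0902
t 11.7167 tcp [ 0.5795 -0.0125  0.1539] yaw -0.79 w 0.0445 j6 0.67
F [ 2.69  1.13 -1.01] sd [0.68 0.65 0.42] T [ 0.218  -0.4101  0.0736] sdT [0.067 0.078 0.03 ] Tnut 0.0728
```

Request:
servo_tool:
  increments:
    - [0,0,0,-0.06,0.06]
    - [0,0,0,-0.06,0.06]
    - [0,0,0,-0.06,0.06]
    - [0,0,0,-0.06,0.06]
    - [0,0,0,-0.06,0.06]

```text
time_s: 12.13
tcp_pos: [0.5803, -0.0123, 0.154]
tool_rot: [0.0, 0.972, 0.237, 0.002]
ft_force: [6.7, 2.3, -2.6]
width: 0.0439
```

Run:
```python
from h import *
from bench import env
rd(env,1)
rd(env,6)
```

```text
t 12.1833 tcp [ 0.5801 -0.0124  0.154 ] yaw -1.095 w 0.0444 j6 0.976
F [ 4.62  2.31 -2.  ] sd [0. 0. 0.] T [ 0.3544 -0.7606  0.2298] sdT [0. 0. 0.] Tnut 0.2293
t 12.4833 tcp [ 0.58   -0.0124  0.154 ] yaw -1.09 w 0.0441 j6 0.97
F [ 5.34  1.73 -2.4 ] sd [0.33 0.54 0.24] T [ 0.3722 -0.7974  0.131 ] sdT [0.042 0.03  0.012] Tnut 0.1294
```

Request:
servo_tool:
  increments:
    - [0.001,0.0,0,-0.06,0.06]
    - [0,0,0,-0.06,0.06]
    - [0,0,0,-0.06,0.06]
    - [0,0,0,-0.06,0.06]
    - [0,0,0,-0.06,0.06]

```text
time_s: 12.9
tcp_pos: [0.5812, -0.0125, 0.154]
tool_rot: [-0.0, 0.996, 0.089, 0.002]
ft_force: [6.1, 1.0, -4.1]
width: 0.0442
```

Run:
```python
from h import *
from bench import env
rd(env,1)
rd(env,6)
```

```text
t 12.95 tcp [ 0.581  -0.0126  0.1541] yaw -1.395 w 0.044 j6 1.276
F [ 4.15  0.35 -1.51] sd [0. 0. 0.] T [ 0.2231 -0.682   0.0797] sdT [0. 0. 0.] Tnut 0.0789
t 13.25 tcp [ 0.5809 -0.0127  0.1541] yaw -1.39 w 0.0439 j6 1.27
F [ 5.03  1.31 -2.14] sd [0.46 0.52 0.29] T [ 0.2423 -0.8013  0.1225] sdT [0.029 0.053 0.02 ] Tnut 0.1235
```

Request:
servo_tool:
  increments:
    - [0.001,0.0,0,-0.06,0.06]
    - [0,0,0,-0.06,0.06]
    - [0,0,0,-0.06,0.06]
    - [0,0,0,-0.06,0.06]
    - [0,0,0,-0.06,0.06]

```text
time_s: 13.67
tcp_pos: [0.5819, -0.013, 0.1542]
tool_rot: [0.0, 0.998, -0.061, 0.001]
ft_force: [5.1, 0.5, -3.0]
width: 0.044
```

Run:
```python
from h import *
from bench import env
rd(env,1)
rd(env,6)
```

```text
t 13.7167 tcp [ 0.5817 -0.0131  0.1542] yaw -1.695 w 0.0439 j6 1.576
F [ 4.31  0.57 -0.94] sd [0. 0. 0.] T [ 0.0369 -0.5919  0.0523] sdT [0. 0. 0.] Tnut 0.0543
t 14.0167 tcp [ 0.5815 -0.0131  0.1542] yaw -1.69 w 0.0443 j6 1.57
F [ 5.01 -0.34 -0.97] sd [0.44 0.33 0.37] T [-0.0784 -0.7461  0.1085] sdT [0.063 0.054 0.019] Tnut 0.1084
```

Request:
servo_tool:
  increments:
    - [0,0.0,0,-0.06,0.06]
    - [0,0,0,-0.06,0.06]
    - [0,0,0,-0.06,0.06]
    - [0,0,0,-0.06,0.06]
    - [0,0,0,-0.06,0.06]

```text
time_s: 14.43
tcp_pos: [0.582, -0.0136, 0.1542]
tool_rot: [0.001, 0.978, -0.21, 0.002]
ft_force: [6.0, -2.7, -3.0]
width: 0.0439
```

Run:
```python
from h import *
from bench import env
rd(env,1)
rd(env,6)
```

```text
t 14.4833 tcp [ 0.5818 -0.0136  0.1542] yaw -1.995 w 0.044 j6 1.876
F [ 5.04 -0.76 -0.91] sd [0. 0. 0.] T [-0.3049 -0.8394  0.1734] sdT [0. 0. 0.] Tnut 0.1743
t 14.7833 tcp [ 0.5816 -0.0135  0.1542] yaw -1.99 w 0.0439 j6 1.871
F [ 5.21 -1.65 -1.39] sd [0.8  0.38 0.53] T [-0.279  -0.8847  0.1416] sdT [0.015 0.017 0.037] Tnut 0.1401
```

Request:
servo_tool:
  increments:
    - [0,0.0,0,-0.06,0.06]
    - [0,0,0,-0.06,0.06]
    - [0,0,0,-0.06,0.06]
    - [0,0,0,-0.06,0.06]
    - [0,0,0,-0.06,0.06]

```text
time_s: 15.2
tcp_pos: [0.5819, -0.0142, 0.1543]
tool_rot: [0.001, 0.935, -0.353, 0.002]
ft_force: [6.3, -4.4, -1.5]
width: 0.0442
```

Run:
```python
from h import *
from bench import env
rd(env,1)
rd(env,6)
```

```text
t 15.25 tcp [ 0.5816 -0.0141  0.1543] yaw -2.296 w 0.0442 j6 2.176
F [ 4.7  -3.26  0.18] sd [0. 0. 0.] T [-0.5535 -0.711   0.1634] sdT [0. 0. 0.] Tnut 0.1605
t 15.55 tcp [ 0.5814 -0.0141  0.1544] yaw -2.29 w 0.0444 j6 2.171
F [ 4.5  -2.86 -0.56] sd [0.45 0.53 0.53] T [-0.515  -0.7293  0.1238] sdT [0.027 0.025 0.029] Tnut 0.1218
```

Request:
servo_tool:
  increments:
    - [0,0.0,0,-0.06,0.06]
    - [0,0,0,-0.06,0.06]
    - [0,0,0,-0.06,0.06]
    - [0,0,0,-0.06,0.06]

```text
time_s: 15.88
tcp_pos: [0.5816, -0.0146, 0.1544]
tool_rot: [0.001, 0.886, -0.463, 0.002]
ft_force: [5.1, -3.7, -0.8]
width: 0.0441
```

Run:
```python
from h import *
from bench import env
rd(env,1)
rd(env,10)
```

```text
t 15.9333 tcp [ 0.5813 -0.0145  0.1544] yaw -2.536 w 0.044 j6 2.416
F [ 3.98 -3.53  0.03] sd [0. 0. 0.] T [-0.6193 -0.4709  0.0624] sdT [0. 0. 0.] Tnut 0.0602
t 16.4333 tcp [ 0.581  -0.0143  0.1543] yaw -2.531 w 0.0441 j6 2.411
F [ 3.45 -3.73 -0.03] sd [0.42 0.46 0.58] T [-0.6324 -0.5072  0.1268] sdT [0.028 0.018 0.026] Tnut 0.1238
```

Request:
servo_tool:
  increments:
    - [0,0.0,0,0.12,0.06]
    - [0,0,0.01,0.1,0.06]
    - [0,0,0.02,0.0,0.06]
    - [0,0,0.02,0.12,0.06]
    - [0,0,0,0.12,0.06]

```text
time_s: 16.85
tcp_pos: [0.5813, -0.013, 0.208]
tool_rot: [0.0, 0.97, -0.244, 0.002]
ft_force: [1.0, -0.5, 0.1]
width: 0.0443
```

Request:
servo_tool:
  increments:
    - [-0.002,0.001,0,0.12,0.06]
    - [0,0,0,0.12,0.06]
    - [0,0,0,0.12,0.06]
    - [0,0,0,0.12,0.06]
    - [0,0,0,0.12,0.06]

```text
time_s: 17.27
tcp_pos: [0.5773, -0.0118, 0.2031]
tool_rot: [-0.0, 0.999, 0.053, -0.003]
ft_force: [0.3, -0.3, -0.1]
width: 0.0437
```

Request:
servo_tool:
  increments:
    - [0,0,0,0.12,0.06]
    - [0,0,0,0.12,0.06]
    - [0,0,0,0.12,0.06]
    - [0,0,0,0.12,0.06]
    - [0,0,0,0.12,0.06]

```text
time_s: 17.68
tcp_pos: [0.5773, -0.0118, 0.2031]
tool_rot: [-0.001, 0.938, 0.346, -0.002]
ft_force: [0.3, -0.7, 0.9]
width: 0.0445
```

Request:
servo_tool:
  increments:
    - [0,0,0,0.12,0.06]
    - [0,0,0,0.12,0.06]
    - [0,0,0,0.12,0.06]
    - [0,0,0,0.12,0.06]
    - [0,0,0,0.12,0.06]

```text
time_s: 18.1
tcp_pos: [0.5774, -0.0118, 0.2031]
tool_rot: [-0.002, 0.794, 0.608, -0.002]
ft_force: [-0.3, -0.1, -1.1]
width: 0.044
```

Request:
servo_tool:
  increments:
    - [0,0,0,0.12,0.06]
    - [0,0,0,0.12,0.06]
    - [0,0,0,0.12,0.06]
    - [0,0,0,0.12,0.06]
    - [0,0,0,0.12,0.06]

```text
time_s: 18.52
tcp_pos: [0.5773, -0.0118, 0.2031]
tool_rot: [-0.002, 0.579, 0.815, -0.001]
ft_force: [-0.5, -0.1, 0.4]
width: 0.0444
```

Request:
servo_tool:
  increments:
    - [0,0,0,0.12,0.06]
    - [0,0,0,0.12,0.06]
    - [0,0,0,0.0,0.06]
    - [0,0,0,0.0,0.06]

```text
time_s: 18.85
tcp_pos: [0.578, -0.0118, 0.2033]
tool_rot: [-0.001, 0.481, 0.876, -0.001]
ft_force: [0.1, -0.1, 0.5]
width: 0.0442
```

Run:
```python
from h import *
from bench import env
rd(env,8)
import cv2
im=env.camera("wrist");cv2.imwrite("pics/w5.png",cv2.resize(im[:,:,::-1],(800,600)))
im=env.camera("top")[:,:,::-1];a=im[130:230,240:330];cv2.imwrite("pics/t5.png",cv2.resize(a,None,fx=6,fy=6,interpolation=cv2.INTER_CUBIC))
```

```text
t 19.25 tcp [ 0.5789 -0.0118  0.2038] yaw 0.569 w 0.0444 j6 -0.687
F [-0.06  0.12  0.24] sd [0.25 0.48 0.42] T [-0.0545  0.0209  0.0244] sdT [0.021 0.032 0.05 ] Tnut 0.0244
```

View pics/w5.png

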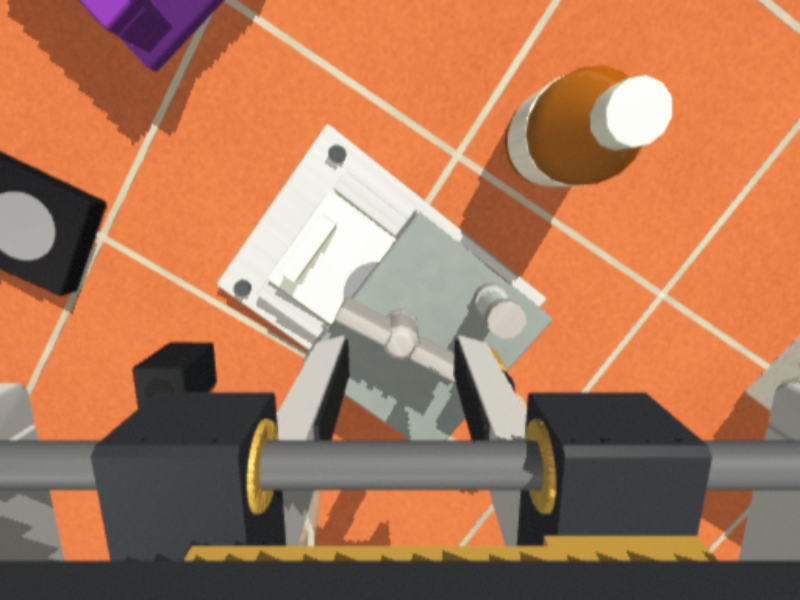

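Run:
```python
from h import *
from bench import env
m=env.camera_model("wrist");s=env.get_state();T=toolT(s)@m["tool_from_camera"];M=m["mtx"]
def ray(u,v,z):
    d=T[:3,:3]@np.linalg.solve(M,[u/1.5625,v/1.5625,1]);o=T[:3,3];return o+d*(z-o[2])/d[2]
a=ray(343,308,.084);h=ray(403,332,.084);print(a,h,np.arctan2(*(h-a)[1::-1]))
```

```text
[ 0.54802514 -0.0118886   0.084     ] [ 0.5775897  -0.00674915  0.084     ] 0.1721181148946662
```

Request:
servo_tool:
  increments:
    - [0,-0.001,0,0.12,0.2]
    - [0,0,0,0.12,0.2]
    - [0,0,0,0.12,0.2]
    - [0,0,0,0,0.2]
    - [0,0,0,0,0.2]

```text
time_s: 19.77
tcp_pos: [0.579, -0.0127, 0.2038]
tool_rot: [0.0, 0.317, 0.948, 0.0]
ft_force: [-0.1, -0.5, -0.2]
width: 0.0379
```

Run:
```python
from h import *
from bench import env
rd(env,8)
```

```text
t 20.1667 tcp [ 0.579  -0.0127  0.2038] yaw 0.929 w 0.0376 j6 -1.048
F [ 0.17  0.25 -0.04] sd [0.62 0.44 0.37] T [-0.0328  0.0095  0.0115] sdT [0.024 0.021 0.034] Tnut 0.0114
```

Request:
servo_tool:
  increments:
    - [0,0,-0.015,0,0.2]
    - [0,0,-0.01,0,0.2]
    - [0,0,-0.005,0,0.2]
    - [0,0,0,0,0.2]

```text
time_s: 20.5
tcp_pos: [0.5779, -0.0126, 0.1715]
tool_rot: [-0.002, 0.315, 0.949, -0.0]
ft_force: [-0.2, -0.1, 0.3]
width: 0.0374
```

Request:
servo_tool:
  increments:
    - [0,0,-0.008,0,0.2]
    - [0,0,-0.008,0,0.2]
    - [0,0,-0.004,0,0.2]
    - [0,0,0,0,0.2]

```text
time_s: 20.83
tcp_pos: [0.5782, -0.0127, 0.1522]
tool_rot: [-0.001, 0.315, 0.949, -0.0]
ft_force: [-0.3, 0.2, -0.2]
width: 0.0378
```

Run:
```python
from h import *
from bench import env
rd(env,8)
```

```text
t 21.2333 tcp [ 0.5791 -0.0127  0.1542] yaw 0.929 w 0.0373 j6 -1.049
F [-0.   -0.24 -0.07] sd [0.44 0.36 0.4 ] T [-0.0236  0.0073  0.0028] sdT [0.022 0.041 0.029] Tnut 0.0028
```

Request:
servo_tool:
  increments:
    - [0,0,0,-0.06,0.2]
    - [0,0,0,-0.06,0.2]
    - [0,0,0,-0.06,0.2]
    - [0,0,0,-0.06,0.2]
    - [0,0,0,-0.06,0.2]

```text
time_s: 21.65
tcp_pos: [0.5796, -0.0146, 0.1541]
tool_rot: [0.002, 0.455, 0.89, -0.001]
ft_force: [1.8, -4.8, -0.7]
width: 0.0376
```

Run:
```python
from h import *
from bench import env
rd(env,1)
rd(env,10)
```

```text
t 21.7 tcp [ 0.5796 -0.0145  0.1541] yaw 0.624 w 0.0377 j6 -0.744
F [ 1.84 -4.73 -1.15] sd [0. 0. 0.] T [-0.8554 -0.2895  0.0841] sdT [0. 0. 0.] Tnut 0.0839
t 22.2 tcp [ 0.5796 -0.0144  0.1541] yaw 0.63 w 0.0377 j6 -0.75
F [ 1.9  -5.07 -1.08] sd [0.36 0.38 0.65] T [-1.0052 -0.3375  0.1314] sdT [0.025 0.025 0.018] Tnut 0.131
```

Request:
servo_tool:
  increments:
    - [0,0,0,-0.04,0.2]
    - [0,0,0,-0.04,0.2]
    - [0,0,0,-0.04,0.2]
    - [0,0,0,-0.04,0.2]
    - [0,0,0,-0.04,0.2]

```text
time_s: 22.62
tcp_pos: [0.5796, -0.0145, 0.1541]
tool_rot: [0.002, 0.541, 0.841, -0.001]
ft_force: [1.8, -6.0, -1.3]
width: 0.0376
```

Run:
```python
from h import *
from bench import env
rd(env,1)
rd(env,10)
```

```text
t 22.6667 tcp [ 0.5796 -0.0145  0.1541] yaw 0.426 w 0.0375 j6 -0.547
F [ 1.58 -5.54 -1.4 ] sd [0. 0. 0.] T [-0.9346 -0.3399  0.1606] sdT [0. 0. 0.] Tnut 0.1595
t 23.1667 tcp [ 0.5796 -0.0144  0.1541] yaw 0.43 w 0.0378 j6 -0.55
F [ 1.8  -5.16 -1.18] sd [0.36 0.39 0.35] T [-1.0205 -0.3428  0.1273] sdT [0.025 0.023 0.019] Tnut 0.1266
```

Request:
servo_tool:
  increments:
    - [0,-0.001,0,-0.05,0.2]
    - [0,0,0,-0.05,0.2]
    - [0,0,0,-0.05,0.2]
    - [0,0,0,-0.05,0.2]
    - [0,0,0,-0.05,0.2]

```text
time_s: 23.58
tcp_pos: [0.5797, -0.0146, 0.1541]
tool_rot: [0.002, 0.642, 0.767, 0.0]
ft_force: [2.5, -2.4, -1.1]
width: 0.0378
```

Run:
```python
from h import *
from bench import env
rd(env,1)
rd(env,10)
```

```text
t 23.6333 tcp [ 0.5796 -0.0145  0.1542] yaw 0.176 w 0.0377 j6 -0.298
F [ 2.32 -2.16 -0.82] sd [0. 0. 0.] T [-0.6271 -0.2673  0.0729] sdT [0. 0. 0.] Tnut 0.0752
t 24.1333 tcp [ 0.5791 -0.0141  0.154 ] yaw 0.179 w 0.0376 j6 -0.301
F [ 0.75 -3.63  0.54] sd [0.4  0.85 0.33] T [-0.7643 -0.089   0.0703] sdT [0.118 0.03  0.03 ] Tnut 0.0709
```

Request:
servo_tool:
  increments:
    - [0,0,0,-0.05,0.2]
    - [0,0,0,-0.05,0.2]
    - [0,0,0,-0.05,0.2]
    - [0,0,0,-0.05,0.2]
    - [0,0,0,-0.05,0.2]

```text
time_s: 24.55
tcp_pos: [0.5792, -0.0139, 0.1541]
tool_rot: [0.001, 0.732, 0.681, 0.0]
ft_force: [1.5, -3.7, 0.0]
width: 0.0374
```

Run:
```python
from h import *
from bench import env
rd(env,1)
rd(env,10)
```

```text
t 24.6 tcp [ 0.5792 -0.0139  0.154 ] yaw -0.075 w 0.0374 j6 -0.047
F [ 0.88 -4.13  0.78] sd [0. 0. 0.] T [-0.7808 -0.0919  0.0836] sdT [0. 0. 0.] Tnut 0.0836
t 25.1 tcp [ 0.5786 -0.0134  0.1536] yaw -0.071 w 0.0374 j6 -0.051
F [-0.41 -2.1   1.21] sd [0.73 0.47 0.32] T [-0.4696  0.1813  0.058 ] sdT [0.07  0.069 0.021] Tnut 0.0587
```

Run:
```python
from h import *
from bench import env
import cv2
im=env.camera("wrist");cv2.imwrite("pics/w6.png",cv2.resize(im[:,:,::-1],(800,600)))
im=env.camera("scene")[:,:,::-1];a=im[170:280,190:320];cv2.imwrite("pics/s6.png",cv2.resize(a,None,fx=5,fy=5,interpolation=cv2.INTER_CUBIC))
```

```text
(no output)
```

View pics/w6.png

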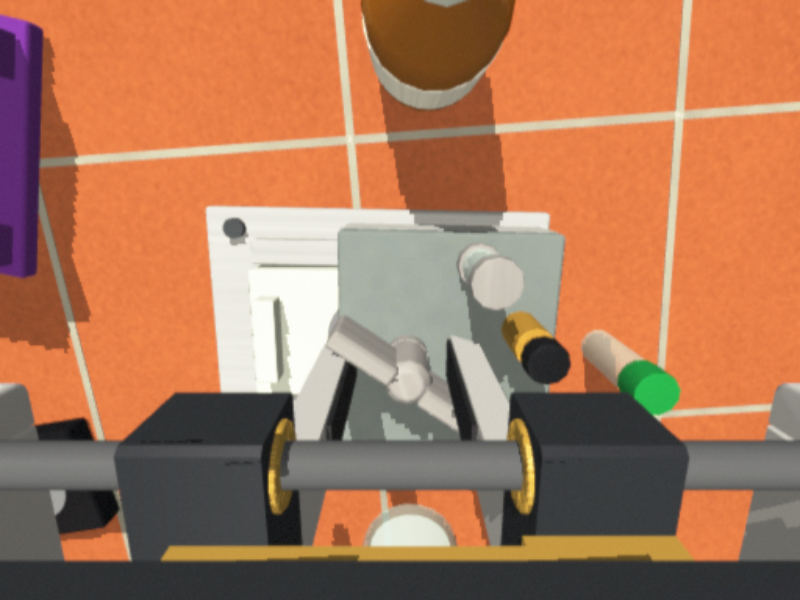

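View pics/s6.png

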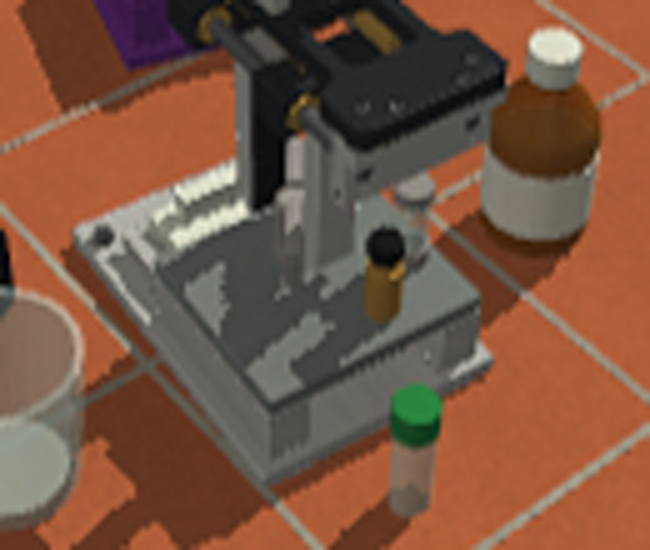

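```bash
cat >> h.py <<'E'
def rj(env,n=6,nut=(.5790,-.0130)):
    J=[];Tz=[];F=[]
    for i in range(n):
        s=env.get_state();J.append(s["joint_torque"][5]);Tz.append(s["torque"][2]);F.append(s["ft_force"])
        w,x,y,z=s["tool_rot"];yaw=2*np.arctan2(y,x)-np.pi/2;yaw=(yaw+np.pi)%(2*np.pi)-np.pi
        if i==0: print("yaw",yaw.round(3),s["tcp_pos"].round(4),"t",s["time_s"])
        env.camera("top")
    print("j6",np.round(J,3),"Tz",np.round(Tz,3),"F",np.mean(F,0).round(1),"yaw",yaw.round(3),s["tcp_pos"].round(4),"w",round(s["width"],4))
E
python3 - <<'E'
from h import *
from bench import env
rj(env,4)
E
```

```text
yaw -0.071 [ 0.5786 -0.0134  0.1536] t 25.2
j6 [0.055 0.054 0.054 0.053] Tz [ 0.054  0.104 -0.004  0.085] F [-2.  -1.4  1.6] yaw -0.071 [ 0.5787 -0.0134  0.1536] w 0.0378
```

Request:
servo_tool:
  increments:
    - [0,0,0,-0.04,0.2]
    - [0,0,0,-0.04,0.2]
    - [0,0,0,-0.04,0.2]
    - [0,0,0,-0.04,0.2]

```text
time_s: 25.73
tcp_pos: [0.5788, -0.0132, 0.1536]
tool_rot: [-0.001, 0.784, 0.62, 0.0]
ft_force: [-1.4, -0.3, 1.0]
width: 0.0373
```

Run:
```python
from h import *
from bench import env
rj(env,6)
```

```text
yaw -0.232 [ 0.5788 -0.0132  0.1536] t 25.7333
j6 [-0.148  0.268  0.303  0.14   0.094  0.086] Tz [0.194 0.146 0.164 0.083 0.084 0.083] F [-1.4  0.4  0.9] yaw -0.23 [ 0.5789 -0.0133  0.1536] w 0.0376
```

Request:
servo_tool:
  increments:
    - [0,0,0,-0.04,0.2]
    - [0,0,0,-0.02,0.2]
    - [0,0,0,-0.01,0.2]
    - [0,0,0,-0.01,0.2]
    - [0,0,0,-0.01,0.2]

```text
time_s: 26.45
tcp_pos: [0.579, -0.0132, 0.1536]
tool_rot: [-0.0, 0.811, 0.585, 0.0]
ft_force: [-1.6, 3.1, -0.8]
width: 0.0375
```

Run:
```python
from h import *
from bench import env
rj(env,6)
```

```text
yaw -0.321 [ 0.579  -0.0132  0.1536] t 26.45
j6 [0.155 0.256 0.267 0.228 0.218 0.217] Tz [0.247 0.211 0.252 0.215 0.212 0.229] F [-0.5  3.7 -0.5] yaw -0.321 [ 0.579  -0.0132  0.1536] w 0.0376
```

Request:
servo_tool:
  increments:
    - [0,0,0,-0.04,0.2]
    - [0,0,0,-0.03,0.2]
    - [0,0,0,-0.01,0.2]
    - [0,0,0,-0.01,0.2]
    - [0,0,0,-0.01,0.2]

```text
time_s: 27.17
tcp_pos: [0.5791, -0.0131, 0.1537]
tool_rot: [-0.0, 0.839, 0.544, 0.001]
ft_force: [0.9, 4.3, -0.5]
width: 0.0379
```

Run:
```python
from h import *
from bench import env
rj(env,6)
```

```text
yaw -0.421 [ 0.5791 -0.0131  0.1537] t 27.1667
j6 [0.173 0.282 0.275 0.238 0.231 0.23 ] Tz [0.304 0.246 0.22  0.224 0.245 0.192] F [ 0.2  4.8 -0.5] yaw -0.421 [ 0.5791 -0.0131  0.1536] w 0.0378
```

Request:
servo_tool:
  increments:
    - [0,0,0,0.05,0.2]
    - [0,0,0,0.03,0.2]
    - [0,0,0,0,0.2]
    - [0,0,0,0,0.2]

```text
time_s: 27.8
tcp_pos: [0.5792, -0.0147, 0.154]
tool_rot: [0.001, 0.817, 0.576, -0.0]
ft_force: [0.4, -0.3, 0.2]
width: 0.0376
```

Run:
```python
from h import *
from bench import env
rj(env,6)
```

```text
yaw -0.343 [ 0.5792 -0.0147  0.154 ] t 27.8
j6 [-0.028 -0.002  0.004  0.005  0.004  0.003] Tz [ 0.001  0.051 -0.029  0.009 -0.036  0.03 ] F [ 0.3  0.4 -0.1] yaw -0.342 [ 0.579  -0.014   0.1538] w 0.0375
```

Request:
servo_tool:
  increments:
    - [0,0,0,-0.03,0.2]
    - [0,0,0,-0.02,0.2]
    - [0,0,0,-0.01,0.2]
    - [0,0,0,-0.005,0.2]
    - [0,0,0,-0.005,0.2]

```text
time_s: 28.52
tcp_pos: [0.5793, -0.0135, 0.1538]
tool_rot: [0.0, 0.837, 0.548, 0.001]
ft_force: [2.6, 2.4, -1.0]
width: 0.0373
```

Run:
```python
from h import *
from bench import env
rj(env,6)
```

```text
yaw -0.411 [ 0.5793 -0.0135  0.1538] t 28.5167
j6 [0.024 0.091 0.1   0.083 0.08  0.081] Tz [0.109 0.151 0.082 0.089 0.114 0.064] F [ 2.5  1.9 -1.2] yaw -0.411 [ 0.5793 -0.0135  0.1539] w 0.0375
```

Request:
servo_tool:
  increments:
    - [0,0,0,-0.003,0.2]
    - [0,0,0,-0.003,0.2]
    - [0,0,0,0,0.2]

```text
time_s: 29.07
tcp_pos: [0.5793, -0.0135, 0.1539]
tool_rot: [0.0, 0.838, 0.545, 0.001]
ft_force: [3.8, 2.6, -1.4]
width: 0.0375
```

Run:
```python
from h import *
from bench import env
rj(env,4)
```

```text
yaw -0.417 [ 0.5793 -0.0135  0.1539] t 29.0667
j6 [0.189 0.173 0.167 0.167] Tz [0.158 0.146 0.124 0.161] F [ 4.2  2.4 -1.8] yaw -0.417 [ 0.5793 -0.0135  0.1539] w 0.0378
```

Request:
servo_tool:
  increments:
    - [0,0,0,-0.003,0.2]
    - [0,0,0,-0.003,0.2]
    - [0,0,0,0,0.2]

```text
time_s: 29.52
tcp_pos: [0.5793, -0.0135, 0.1539]
tool_rot: [0.0, 0.84, 0.543, 0.001]
ft_force: [4.7, 3.3, -1.5]
width: 0.0375
```

Run:
```python
from h import *
from bench import env
rj(env,4)
```

```text
yaw -0.423 [ 0.5793 -0.0135  0.1539] t 29.5167
j6 [0.279 0.263 0.259 0.258] Tz [0.211 0.239 0.301 0.245] F [ 4.1  3.7 -1.6] yaw -0.422 [ 0.5793 -0.0135  0.1539] w 0.0379
```

Request:
servo_tool:
  increments:
    - [0,0,0,-0.003,0.2]
    - [0,0,0,-0.003,0.2]
    - [0,0,0,0,0.2]

```text
time_s: 29.97
tcp_pos: [0.5793, -0.0135, 0.1539]
tool_rot: [0.0, 0.841, 0.541, 0.001]
ft_force: [4.1, 3.0, -2.2]
width: 0.0379
```

Run:
```python
from h import *
from bench import env
rj(env,4)
```

```text
yaw -0.429 [ 0.5793 -0.0135  0.1539] t 29.9667
j6 [0.28  0.265 0.261 0.26 ] Tz [0.236 0.268 0.23  0.236] F [ 4.1  2.8 -1.8] yaw -0.428 [ 0.5793 -0.0135  0.1539] w 0.0378
```

Request:
servo_tool:
  increments:
    - [0,0,0,0.06,0.2]
    - [0,0,0,0.06,0.2]
    - [0,0,0,0.03,0.2]
    - [0,0,0,0,0.2]
    - [0,0,0.01,0,0.2]

```text
time_s: 30.58
tcp_pos: [0.5772, -0.0141, 0.1615]
tool_rot: [-0.002, 0.799, 0.601, -0.003]
ft_force: [0.3, -0.2, 0.3]
width: 0.0378
```

Request:
servo_tool:
  increments:
    - [0,0,0.03,0,0.2]
    - [0,0,0.04,0,0.2]
    - [0,0,0.04,0,0.2]
    - [0,0,0.03,0,0.2]
    - [0,0,0,0,0.2]

```text
time_s: 31.0
tcp_pos: [0.5806, -0.0143, 0.3139]
tool_rot: [0.006, 0.799, 0.601, 0.005]
ft_force: [1.0, -0.2, 0.4]
width: 0.0379
```

Run:
```python
from h import *
from bench import env
import cv2
rj(env,4)
im=env.camera("wrist");cv2.imwrite("pics/w7.png",cv2.resize(im[:,:,::-1],(800,600)))
```

```text
yaw -0.28 [ 0.5806 -0.0143  0.3139] t 31.0
j6 [-0.01  -0.002  0.004  0.005] Tz [0.036 0.055 0.001 0.019] F [ 0.3  0.1 -0.4] yaw -0.28 [ 0.5786 -0.014   0.3042] w 0.0375
```

View pics/w7.png

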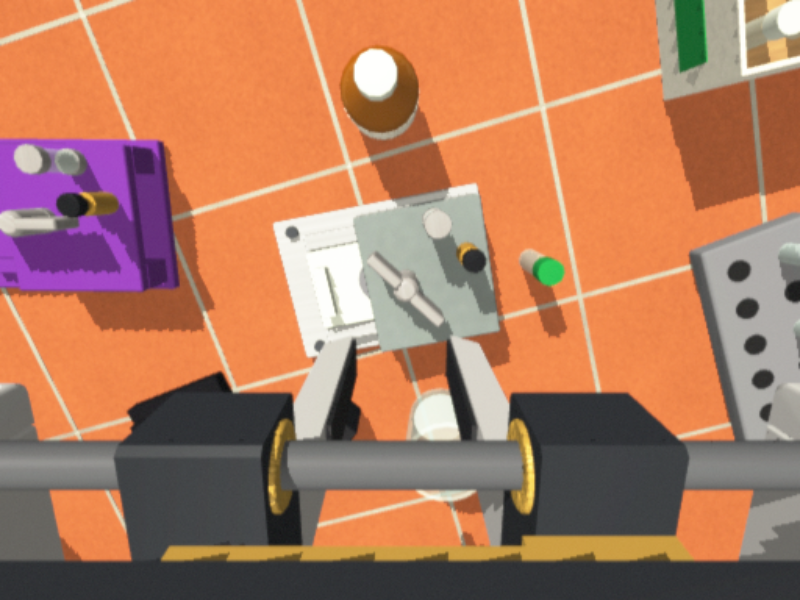

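Run:
```python
from bench import env
print(env.finish_job())
```

```text
the job is handed in; nothing more can be done
None
```

I pushed the cassette home against the end stop, tightened the wing nut clockwise until it was clearly heavier than free running, and handed the job in at about 31 s. The hand-in gave no verdict.

- **Cassette:** The push reached the stop with about 10 N of resistance. A wrist picture taken then put the front face at about clamp x -50 mm, in line with the slot. The last picture, after tightening, shows it still in place.
- **Nut:** I turned it about 2.9 rad in two goes. The two fingers pushed the opposite wings from the sides, staying inside the sight glass and valve.
- **Tightness:** Free running read about 0.11 to 0.14 N m with the hand held still. At the end I re-approached in tiny steps, and the nut only gave at about 0.25 to 0.26 N m.
    - By the torque range in the task, that is roughly 85 to 95 N on the cassette.
    - This is a bit above the recommended 0.23 N m. If a still hand really reads 0.04 too low, the true torque is close to the 0.29 N m limit.
- **Readings that disagreed:** While the fingers changed from pushing one wing to both, several held readings dropped to about 0.05 to 0.09 N m. I put that down to springback on stopping, so I used slow, creeping stops after that. I never identified the moment the foot first met the cassette.
- **Final state:** The gripper is clear with no contact forces. The sight glass, bleed valve, bottle and vial look undisturbed. The beaker and adapter block were partly hidden in that view, so I could not fully check them.

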